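Start the dust extraction at the key station

TASK

Switch on the dust extraction at the grey four-key station before the next cast is rasped: with the fingertips lightly press the flat round key well down, keep it down for about a second and let it come up again, then do the same with the flat square key and withdraw. Do not touch the long bar key or the mushroom-headed key, press gently, and leave the things lying round the station where they are.

Things in the scene. Friction and masses are not known exactly. Their poses are not given: they have to be found in the camera images.
- station: the control station, fixed to the bench: aluminium plate 100 x 290 x 6 mm with four grey switch modules in a row along its own y axis, 66 mm apart, at y = +99, +33, -33 and -99 mm, in an order that changes. Each module is a housing 80 x 62 mm whose top is 46 mm above the bench, with a dark frame round its key; the keys are all black and differ only in shape. Low grey end pieces, 26 mm high, close the row. Origin at the centre of the plate's underside on the bench, z up
- round_top (a point): centre of the top of the flat round key, 30 mm in diameter. The key's top is 64 mm above the bench and stands 18 mm proud of the housing when up, and 8 mm when fully pressed. This point moves with the key; its x and y axes are those of the station
- square_top (a point): centre of the top of the flat square key, 28 x 28 mm. The key's top is 64 mm above the bench and stands 18 mm proud of the housing when up, and 8 mm when fully pressed. This point moves with the key
- bar_top (a point): centre of the top of the long bar key, 42 mm along the station's x and 14 mm wide. 64 mm above the bench. Not to be touched
- mushroom_top (a point): top of the mushroom-headed key, a domed head 40 mm in diameter. 77 mm above the bench, so 13 mm higher than the other keys. Not to be touched
- key_round (a joint): how far this key is pressed: 0 = up, 0.010 m = on its stop, straight down; it springs back by itself (1.6 N to start moving it, 6.6 N on the stop) and counts as pressed from 0.004 on
- key_square (a joint): how far this key is pressed: 0 = up, 0.010 m = on its stop, straight down; it springs back by itself (1.6 N to start moving it, 6.6 N on the stop) and counts as pressed from 0.004 on
- key_bar (a joint): how far the bar key is pressed, like key_round; leave at 0
- key_mushroom (a joint): how far the mushroom key is pressed, like key_round; leave at 0
- powder_jar: bystander: loose white screw jar with a blue cap, 65 mm in diameter, 88 mm tall, behind the station (its far side), about 130 mm from the row's line; origin under its centre
- stump: bystander: loose upright plaster cylinder, 70 mm in diameter, 155 mm tall, behind the station, about 180 mm from the row's line; origin under its centre
- block: bystander: loose brown sanding block, 62 x 100 x 34 mm, on the robot's side of the station, about 105 mm from the row's line; origin under its centre
- marker: bystander: loose red and white marker pen, 136 mm long, 16 mm thick, on the robot's side of the station, about 100 mm from the row's line; origin under its centre

How it is judged:
By the outcome, as a careful person would: the job done as asked, in the order asked, and still so for the second after the job is handed in, with the robot touching nothing.
It also fails if it takes over 45 s, if anything falls off the work surface, if the arm or the gripper's body presses on something with over 40 N, if the wrist force passes 120 N, or if a joint passes its speed limit or range.

ROBOT

A 6-joint arm with a two-finger parallel gripper is mounted at the origin on a cart in front of the work surface, level with it; the furniture and walls round the work are solid. World frame = base frame: x ahead of the robot, y to its left, z up, the work surface at z = 0. Lengths are in m, angles in rad, forces in N, time in s.
With the tool pointing down it reaches from about 0.275 to 0.875 m from the base axis. Payload 12.5 kg.
Tool frame: the origin (TCP) lies between the finger pads; the fingertips stand 19 mm ahead of it and the grasp point (between the pads) is the TCP; y points along the fingers, x is the direction in which the jaws open and shut, and the axes are right-handed (so a half turn about y gives the same grasp; the last joint's range is limited). The gripper opens to 85 mm and grips with 20 to 120 N. Pads are 22 mm wide; open, the fingers measure 114 mm over their backs; the gripper's body (76 mm by 85 mm) begins 54 mm behind the grasp point. The pads swing forward as they close: fully open they stand 13 mm farther back than shut.
Start: joints at [-0.085, 0.351, 1.652, -0, 1.139, -0.085], TCP at [0.55, 0, 0.212] pointing down, gripper open.
Joint ranges: [-2.75, 2.75], [-0.79, 2.1], [0.01, 2.65], [-1.57, 4.71], [0.07, 3.14], [-2.87, 2.87]. Speed limits (rad/s): [2.22, 2.22, 2.79, 3.14, 3.14, 3.14].

INTERFACE

Orientations are given as a unit quaternion [x, y, z, w].
In Python, from plant import env gives the robot as it stands.
- The arm moves only by the shell command python3 -m inch 'ROWS' [FORCE]. ROWS is JSON, a list of rows, each a list of 3 entries, a list of its own where there are three numbers: the turn, a rotation vector about the tool's x, y, z in degrees, then the shift along the tool's x, y, z in cm, then the opening, from 0 (shut) to 1 (fully open). A call has 1 to 5 rows; each row is the pose to reach, as a shift and turn from the pose commanded when the call began, along the tool's axes at that moment; what a row does not reach only later rows make up. A row lasts 1/10 s, in which the tool goes at most 50 mm and 8.59 degrees, less where a joint would pass 70% of its speed; a pose out of reach is approached as far as the arm can. A call with a gripper value outside its range is refused whole. The fingers move at their own pace and stop on an object; FORCE is the grip in N (left out, the last holds). Time passes only in rows, so rows that repeat a pose let the fingers close. It gives the time, the measured TCP pose, the force and the opening at its end, in the units of the state.
- env.observe(): the state, without advancing time (a new reading comes with each control period).
- env.grab_frame(name): name is "scene" or "side" or "wrist"; returns the picture (384x512x3 uint8, red, green, blue); there is no depth.
- env.camera_model(name): a dict with "fx", "fy", "cx", "cy" (pixels), "k1" (the pictures are not rectified: a ray, as slopes to the right and down, at radius r is drawn at 1 + k1 r^2 times it, then the intrinsics apply), "rvec" (rotation vector, rad) and "tvec" (3), from world to camera coordinates, as OpenCV has them. Camera axes: x right, y down, z forward; pixel columns grow to the right and rows downward; lengths in m; the calibration is good to about 2 mm. A picture is of the moment at which its call begins: read the wrist's pose just before it. camera_model takes no time and is no camera call; for the wrist camera it gives the pose at the moment of the call.
- env.hand_in(): hands the job in, once; it reports no verdict.
Trained networks look in the newest picture that a camera, given by its name, has taken for a name from the list of things; names that differ only in an ending like _2 or _b are one class to them, and where a whole thing is asked for, a point or a joint stands for the part that bears it (a point fixed in the world has none). Each returns a list of dicts, best first, with "confidence" (0 to 1); they miss things now and then, are a little off and sometimes report something else, mostly with a low value. They report only what shows in the picture. A call takes as long as a camera call.
- env.find_in(camera, name): "rect" ([left, top, width, height] in pixels, round what is visible of it).
- env.cut_out(camera, name): "pixels" (384x512 bool, what is visible of it) and "rect" ([left, top, width, height] in pixels, round what is visible of it).
The state is a dict: "time": time; "qpos": joint angles; "joint_velocities": joint speeds; "tau": joint torques, N m; "tool_pos": TCP position; "orientation": TCP orientation; "force": force on the tool from outside, world axes, zero at the start; "ft_torque": the same for the moment, N m; "opening": finger opening in m.
Only numpy, scipy, OpenCV 4.12 (cv2) and the standard library are available. Lean on these libraries where they do the work, as an engineer would, in place of code of your own. Each camera call takes 0.05 s, during which the arm holds its last target.

## Working session

There is one attempt and no reset: what is moved stays moved. The work goes in short steps, Python scripts to look and compute and a shell command to move; the robot and the scene stay as the last step left them, time stands still between calls to the robot, and variables do not carry over. Pictures are saved under pics/ and viewed, and the job is handed in when it is done.

```bash
mkdir -p pics; ls
cat > h.py <<'E'
import numpy as np, cv2
from plant import env
def save(im,n): cv2.imwrite('pics/'+n+'.png',im[:,:,::-1])
def ray(cam,uv,m=None):
    m=m or env.camera_model(cam)
    K=np.array([[m['fx'],0,m['cx']],[0,m['fy'],m['cy']],[0,0,1]])
    R=cv2.Rodrigues(np.array(m['rvec'],float))[0];t=np.array(m['tvec'],float)
    d=cv2.undistortPoints(np.array([[uv]],float),K,np.array([m['k1'],0,0,0.]))[0,0]
    return -R.T@t, R.T@np.array([d[0],d[1],1])
def onz(cam,uv,z,m=None):
    c,d=ray(cam,uv,m); return c+d*(z-c[2])/d[2]
def proj(cam,p,m=None):
    m=m or env.camera_model(cam)
    K=np.array([[m['fx'],0,m['cx']],[0,m['fy'],m['cy']],[0,0,1]])
    return cv2.projectPoints(np.array(p,float).reshape(-1,3),np.array(m['rvec'],float),np.array(m['tvec'],float),K,np.array([m['k1'],0,0,0.]))[0][:,0]
E
python3 - <<'E'
from h import *
print(env.observe())
for c in ['scene','side','wrist']:
    m=env.camera_model(c); save(env.grab_frame(c),c+'0')
    print(c,m)
    for n in ['round_top','square_top','bar_top','mushroom_top','station']:
        for r in env.find_in(c,n)[:2]:
            x,y,w,h=r['rect']; print(n,np.round(r['rect'],1),round(r['confidence'],2),np.round(onz(c,(x+w/2,y+h/2),.064,m),3))
E
```

```text
pics
{'time': 0.0, 'qpos': array([-8.46136997e-02,  3.51258899e-01,  1.65245868e+00,  2.90634685e-05,
        1.13910024e+00, -8.46229980e-02]), 'joint_velocities': array([ 4.46671846e-05, -1.36698039e-04,  1.28748583e-03, -1.69383118e-03,
        8.23316553e-04,  2.05408160e-03]), 'tau': array([ 1.33101348e-03, -5.06107914e+01, -2.91406649e+01,  6.01447425e-06,
        4.57781483e-03,  4.96419239e-05]), 'tool_pos': array([5.49629433e-01, 5.69890700e-05, 2.11832880e-01]), 'orientation': array([-7.07060742e-01,  4.31838068e-04,  4.29802710e-04,  7.07152555e-01]), 'force': array([ 0.61175447, -0.08087052,  0.4635759 ]), 'ft_torque': array([ 0.01116873, -0.03038907,  0.04630229]), 'opening': 0.08534415518726196}
scene {'fx': 360.3795669063371, 'fy': 360.3795669063371, 'cx': 257.95955489330413, 'cy': 188.86997443593773, 'k1': -0.11194643398684138, 'rvec': array([ 0.63033815, -2.662833  ,  1.10040272]), 'tvec': array([0.5516877 , 0.26412829, 0.7031437 ])}
square_top [270.  201.6  15.3  20.1] 0.61 [0.56  0.013 0.064]
bar_top [284.  156.2  12.7   8. ] 0.47 [ 0.607 -0.169  0.064]
mushroom_to
[... 883 characters left out ...]
.2543122069921, 'cy': 191.28476097914276, 'k1': -0.06373961517749452, 'rvec': array([-2.84171355e+00,  5.78721872e-04, -2.05222586e-04]), 'tvec': array([-0.5499659 , -0.03782223,  0.37950422])}
round_top [276.3 249.4  17.5  26.6] 0.82 [ 0.596 -0.119  0.064]
round_top [151.7 163.5  73.   78.9] 0.29 [ 0.474 -0.035  0.064]
square_top [250.  157.4  25.2  29.5] 0.88 [0.565 0.004 0.064]
square_top [152.3 166.7  74.   74.7] 0.16 [ 0.475 -0.036  0.064]
bar_top [372.8 207.2 123.1 102.8] 0.62 [ 0.801 -0.116  0.064]
bar_top [278.5 289.9  34.5  18.1] 0.6 [ 0.613 -0.178  0.064]
mushroom_top [261.2 205.9  28.2  31.4] 0.76 [ 0.581 -0.06   0.064]
station [217.4 119.1 109.  188.2] 0.59 [ 0.577 -0.048  0.064]
```

View pics/wrist0.png

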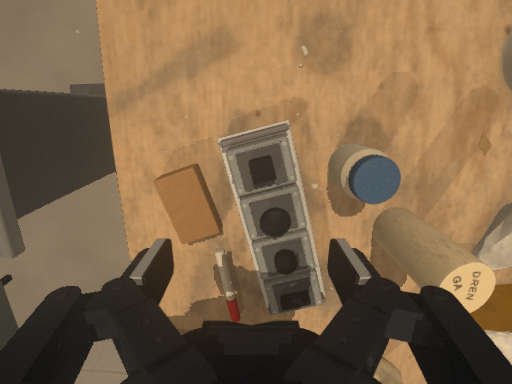

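View pics/side0.png

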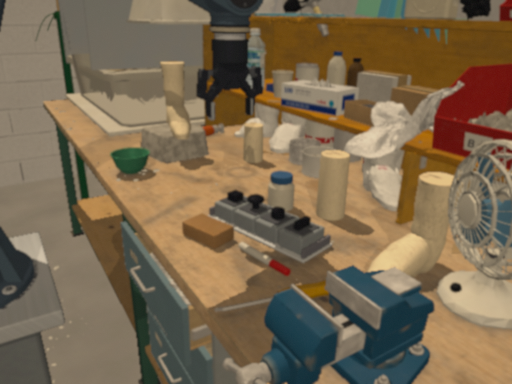

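View pics/scene0.png

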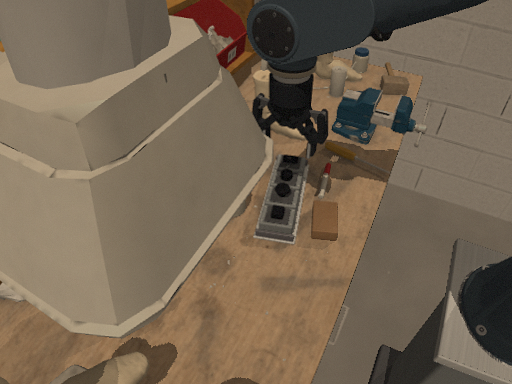

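```bash
cat > fit.py <<'E'
from h import *
from scipy.optimize import least_squares
def topmodel(m,x,y,yaw,key):
    yy={'square_top':99,'mushroom_top':33,'round_top':-33,'bar_top':-99}[key]/1000
    c,s=np.cos(yaw),np.sin(yaw)
    if key=='square_top': q=[(a,b,z) for a in(-.014,.014) for b in(-.014,.014) for z in (.064,.050)]
    elif key=='bar_top': q=[(a,b,z) for a in(-.021,.021) for b in(-.007,.007) for z in (.064,.050)]
    else:
        q=[(r*np.cos(t),r*np.sin(t),z) for t in np.arange(0,6.28,.2) for r,z in ([(.015,.064),(.015,.05)] if key=='round_top' else [(.02,.070)])]
    q=np.array(q); q[:,1]+=yy
    P=np.c_[x+c*q[:,0]-s*q[:,1], y+s*q[:,0]+c*q[:,1], q[:,2]]
    return P
def fit(obs): # obs list of (cam,model,key,rect)
    def f(v):
        r=[]
        for cam,m,k,rc in obs:
            p=proj(cam,topmodel(m,*v,k),m); lo,hi=p.min(0),p.max(0)
            mid=(lo+hi)/2; r+=list(mid-np.array([rc[0]+rc[2]/2,rc[1]+rc[3]/2]))
        return np.array(r)
    s=least_squares(f,[.58,-.06,.25],loss='soft_l1'); return s.x,f(s.x)
E
python3 - <<'E'
from fit import *
m=env.camera_model('wrist'); im=env.grab_frame('wrist')
obs=[]
for k in ['round_top','square_top','bar_top','mushroom_top']:
    for r in env.cut_out('wrist',k):
        print(k,np.round(r['rect'],1),r['confidence'])
        if r['rect'][2]<40: obs.append(('wrist',m,k,r['rect'])); break
v,r=fit(obs); print(v,np.degrees(v[2]),r.reshape(-1,2).round(1))
ms=env.camera_model('side'); env.grab_frame('side'); o2=[]
for k in ['round_top','square_top','bar_top','mushroom_top']:
    for r in env.cut_out('side',k):
        if r['rect'][2]<25: o2.append(('side',ms,k,r['rect'])); print(k,r['rect']);break
v2,r=fit(o2); print('side',v2,np.degrees(v2[2]),r.reshape(-1,2).round(1))
big=cv2.resize(im,None,fx=4,fy=4,interpolation=cv2.INTER_CUBIC)
c,s=np.cos(v[2]),np.sin(v[2])
def w(q): q=np.array(q,float); return np.c_[v[0]+c*q[:,0]-s*q[:,1],v[1]+s*q[:,0]+c*q[:,1],q[:,2]]
def poly(q,col): cv2.polylines(big,[np.round((proj('wrist',w(q),m)+.5)*4-.5).astype(int)],True,col,1)
poly([(a,b,.006) for a,b in((-.05,-.145),(.05,-.145),(.05,.145),(-.05,.145))],(255,0,0))
for y in(99,33,-33,-99):
    poly([(a,y/1e3+b,.046) for a,b in((-.04,-.031),(.04,-.031),(.04,.031),(-.04,.031))],(0,255,0))
t=np.arange(0,6.28,.1)
poly([(.015*np.cos(a),-.033+.015*np.sin(a),.064) for a in t],(255,255,0))
poly([(.02*np.cos(a),.033+.02*np.sin(a),.07) for a in t],(255,255,0))
poly([(a,.099+b,.064) for a,b in((-.014,-.014),(.014,-.014),(.014,.014),(-.014,.014))],(255,255,0))
poly([(a,-.099+b,.064) for a,b in((-.021,-.007),(.021,-.007),(.021,.007),(-.021,.007))],(255,255,0))
save(big[440:1300,780:1400][:,:].copy()[::1] if 0 else cv2.resize(big[440:1280,800:1400],None,fx=.7,fy=.7),'ov1')
E
```

```text
round_top [273.7 247.3  22.4  27.6] 0.82
square_top [246.9 157.1  29.   28.2] 0.64
bar_top [282.2 290.7  30.8  18.2] 0.74
mushroom_top [262.2 206.5  27.3  28.2] 0.59
[ 0.58991347 -0.08942332  0.27452979] 15.72939821113111 [[ 1.8  0.3]
 [-0.2 -2.1]
 [-0.4  0. ]
 [-0.3  1.1]]
round_top [273.6, 207.8, 10.6, 15.1]
square_top [227.4, 191.0, 12.8, 12.9]
bar_top [290.6, 214.9, 18.8, 19.0]
mushroom_top [250.3, 194.1, 15.8, 11.7]
side [ 0.58218965 -0.10347047  0.25175652] 14.424586196416827 [[-1.  -0.6]
 [ 1.  -0.3]
 [ 2.3  0.5]
 [-2.7  0.2]]
```

View pics/ov1.png

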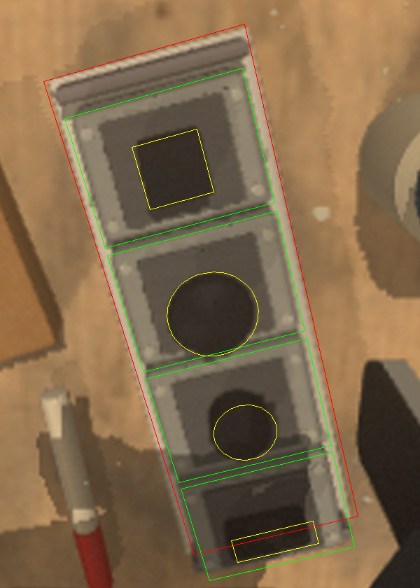

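```bash
cat > ov.py <<'E'
from fit import *
def overlay(cam,im,v,m,box,f,name):
    big=cv2.resize(im,None,fx=f,fy=f,interpolation=cv2.INTER_CUBIC)
    c,s=np.cos(v[2]),np.sin(v[2])
    def w(q): q=np.array(q,float); return np.c_[v[0]+c*q[:,0]-s*q[:,1],v[1]+s*q[:,0]+c*q[:,1],q[:,2]]
    def poly(q,col): cv2.polylines(big,[np.round((proj(cam,w(q),m)+.5)*f-.5).astype(int)],True,col,1)
    poly([(a,b,.006) for a,b in((-.05,-.145),(.05,-.145),(.05,.145),(-.05,.145))],(255,0,0))
    for y in(99,33,-33,-99):
        poly([(a,y/1e3+b,.046) for a,b in((-.04,-.031),(.04,-.031),(.04,.031),(-.04,.031))],(0,255,0))
    t=np.arange(0,6.28,.1)
    poly([(.015*np.cos(a),-.033+.015*np.sin(a),.064) for a in t],(255,255,0))
    poly([(.02*np.cos(a),.033+.02*np.sin(a),.07) for a in t],(255,255,0))
    poly([(a,.099+b,.064) for a,b in((-.014,-.014),(.014,-.014),(.014,.014),(-.014,.014))],(255,255,0))
    poly([(a,-.099+b,.064) for a,b in((-.021,-.007),(.021,-.007),(.021,.007),(-.021,.007))],(255,255,0))
    x,y,X,Y=[int(b*f) for b in box]; save(big[y:Y,x:X],name)
E
python3 - <<'E'
from ov import *
for i,c in enumerate(['side','wrist','scene']): print(c,ray(c,(256,192)))
m=env.camera_model('side'); im=env.grab_frame('side')
overlay('side',im,[.5899,-.0894,.2745],m,(170,170,350,280),4,'ov2')
E
```

```text
side (array([ 0.11468883, -0.80414783,  0.44675466]), array([ 0.49164513,  0.78257613, -0.38199153]))
wrist (array([0.5499246 , 0.07576529, 0.37385356]), array([ 0.02146617, -0.29795586, -0.95458139]))
scene (array([0.34139398, 0.52352843, 0.69130475]), array([ 0.33261324, -0.61869428, -0.71182218]))
```

View pics/ov2.png

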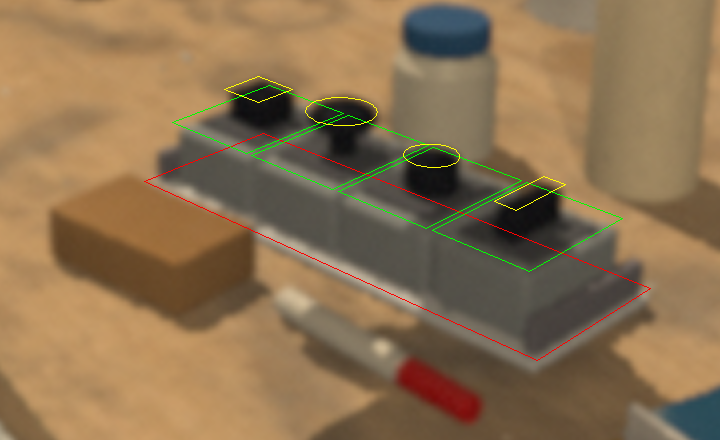

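```bash
python3 -m inch '[[[0,-8,0],[1.6,1,-4],0],[[0,-15.7,0],[3.2,2,-8],0],[[0,-15.7,0],[4.9,3,-12.1],0],[[0,-15.7,0],[4.9,3,-12.1],0],[[0,-15.7,0],[4.9,3,-12.1],0]]' 20
python3 -m inch '[[[0,0,0],[0,0,0],0],[[0,0,0],[0,0,0],0],[[0,0,0],[0,0,0],0],[[0,0,0],[0,0,0],0],[[0,0,0],[0,0,0],0]]'
python3 - <<'E'
from ov import *
print(env.observe()['tool_pos'],env.observe()['orientation'],env.observe()['opening'],env.observe()['force'])
m=env.camera_model('wrist'); im=env.grab_frame('wrist'); save(im,'wrist1')
overlay('wrist',im,[.5899,-.0894,.2745],m,(150,0,400,384),2,'ov3')
obs=[]
for k in ['round_top','square_top','bar_top','mushroom_top']:
    for r in env.cut_out('wrist',k): print(k,np.round(r['rect'],1),r['confidence'])
E
```

```text
time: 1.95
tool_pos: [0.5988, -0.1215, 0.1818]
orientation: [-0.7, -0.096, 0.096, 0.701]
force: [-0.6, 0.0, -0.4]
opening: 0.0123
time: 2.45
tool_pos: [0.599, -0.1207, 0.1826]
orientation: [0.701, 0.097, -0.097, -0.7]
force: [0.2, -0.0, 0.1]
opening: -0.0001
[ 0.59902187 -0.12066137  0.1825822 ] [ 0.70050068  0.0968195  -0.09663968 -0.70041813] -7.60145757282834e-05 [ 0.21561063 -0.02381786  0.12739783]
round_top [234.1 166.9  28.   28.9] 0.85
square_top [235.5  33.9  29.7  34.5] 0.74
bar_top [230.1 228.9  37.9   6.8] 0.68
mushroom_top [232.3  98.9  37.7  40.1] 0.96
```

View pics/ov3.png

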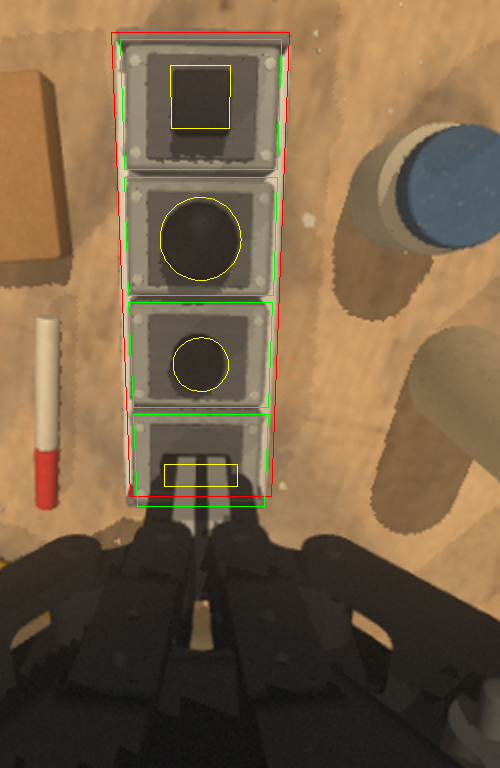

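Run:
```python
from ov import *
m=env.camera_model('wrist')
# detected housing edges from image: use key tops
obs=[('wrist',m,'round_top',(234.1,166.9,28,28.9)),('wrist',m,'square_top',(235.5,33.9,29.7,34.5)),('wrist',m,'mushroom_top',(232.3,98.9,37.7,40.1))]
v,r=fit(obs); print(v,np.degrees(v[2]),r.round(1))
o=env.observe(); from scipy.spatial.transform import Rotation as R
Rt=R.from_quat(o['orientation']).as_matrix(); print(Rt.round(3))
for y in(-.033,.099):
    P=np.array([v[0]-np.sin(v[2])*y,v[1]+np.cos(v[2])*y,.064]); print(P,'shift cm',(Rt.T@(P-o['tool_pos'])*100).round(2))
```

```text
[ 0.5892935  -0.09083285  0.25768258] 14.764124214717441 [ 0.5  0.   0.4 -0.9 -1.6  0.9]
[[ 0.963 -0.    -0.271]
 [ 0.271  0.     0.963]
 [-0.    -1.     0.   ]]
[ 0.59770323 -0.12274329  0.064     ] shift cm [-0.17 11.84 -0.14]
[0.5640643  0.00489849 0.064     ] shift cm [ 0.04 11.84 13.06]
```

```bash
python3 -m inch '[[[0,0,0],[-0.05,3,-0.15],0],[[0,0,0],[-0.05,6,-0.15],0],[[0,0,0],[-0.05,8,-0.15],0],[[0,0,0],[-0.05,8.8,-0.15],0],[[0,0,0],[-0.05,8.8,-0.15],0]]'
python3 - <<'E'
from h import *
o=env.observe();print(o['tool_pos'],o['force'])
for c in['wrist','side']: save(env.grab_frame(c)[:, :] ,c+'2')
im=cv2.imread('pics/side2.png'); cv2.imwrite('pics/side2z.png',cv2.resize(im[130:280,170:350],None,fx=4,fy=4,interpolation=cv2.INTER_CUBIC))
E
```

```text
time: 3.2
tool_pos: [0.5986, -0.1225, 0.0937]
orientation: [-0.7, -0.096, 0.097, 0.701]
force: [-0.0, -0.4, 0.4]
opening: -0.0
[ 0.59856919 -0.12248831  0.09371689] [-0.01362682 -0.42347525  0.36758343]
```

View pics/side2z.png

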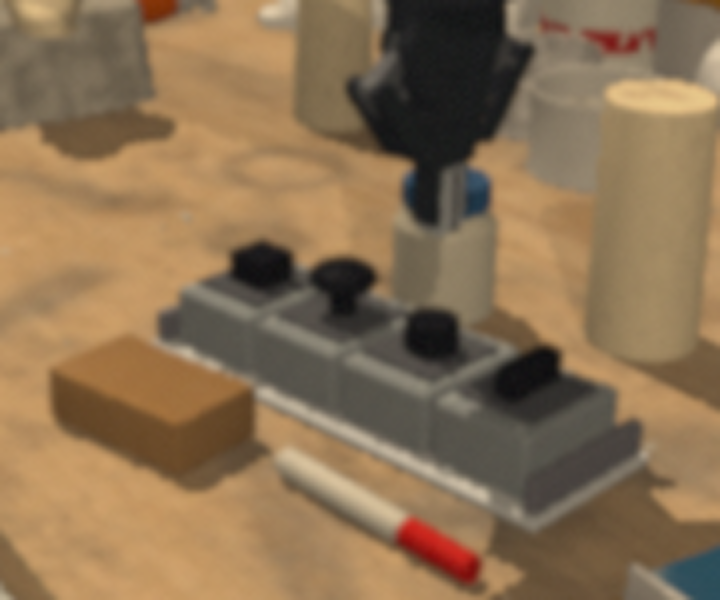

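View pics/wrist2.png

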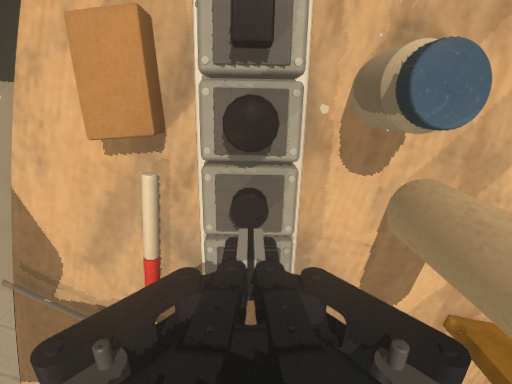

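Run:
```python
from h import *
o=env.observe();p=o['tool_pos']
for c in['wrist','side','scene']:
    print(c,proj(c,[p,p-[0,0,.019],[.5977,-.1227,.064],[.5991,-.1215,.064]]).round(1).tolist())
for c in ['side','wrist']:
  save(env.grab_frame(c),c+'3')
  for k in ['round_top','square_top','mushroom_top','bar_top']:
    for r in env.cut_out(c,k)[:1]: print(c,k,np.round(r['rect'],1),round(r['confidence'],2))
im=cv2.imread('pics/side3.png'); cv2.imwrite('pics/side3z.png',cv2.resize(im[130:280,170:350],None,fx=4,fy=4,interpolation=cv2.INTER_CUBIC))
im=env.grab_frame('scene'); save(cv2.resize(im[100:260,200:400],None,fx=4,fy=3.75,interpolation=cv2.INTER_CUBIC),'scene3z')
```

```text
wrist [[250.2, 228.7], [250.2, 217.5], [247.9, 210.6], [250.1, 209.7]]
side [[278.6, 195.1], [278.3, 203.3], [277.4, 208.8], [277.6, 208.4]]
scene [[286.3, 162.1], [286.0, 167.7], [286.5, 171.5], [285.8, 171.7]]
side round_top [273.9 209.   10.2  13. ] 0.71
side square_top [224.1 189.6  17.1  14.9] 0.7
side mushroom_top [248.1 193.6  14.3  15.1] 0.6
side bar_top [291.6 215.2  17.5  17.5] 0.6
wrist round_top [230.4 185.1  34.9  42.6] 0.8
wrist square_top [230.5   2.3  43.5  45.7] 0.62
wrist mushroom_top [222.8  96.1  53.7  56.6] 0.95
```

View pics/side3z.png

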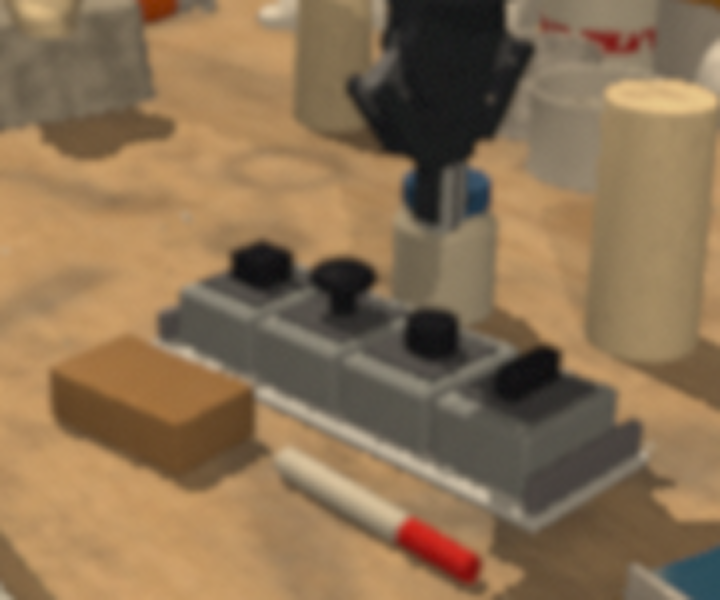

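View pics/scene3z.png

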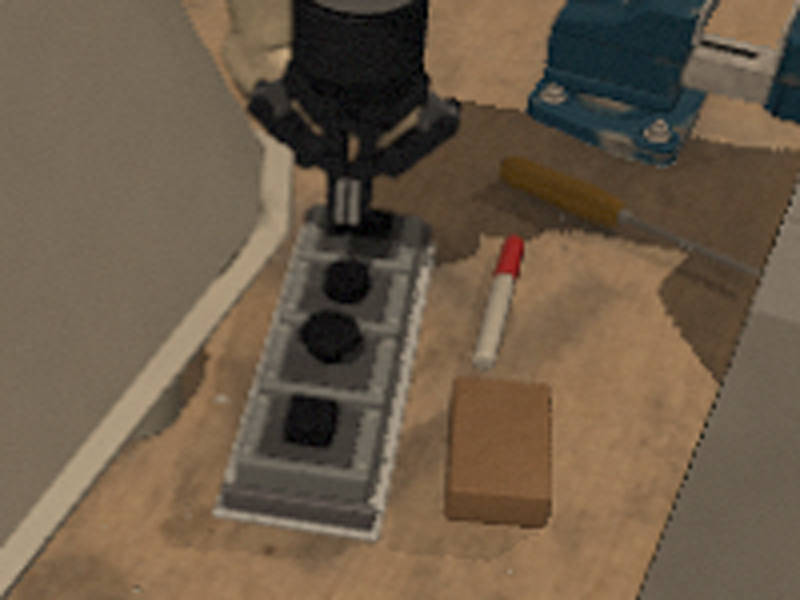

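Run:
```python
from h import *
pts={'side':(280,186.5),'scene':(286.7,161.),'wrist':(250,230)}
def tri(cs):
    A=np.zeros((3,3));b=np.zeros(3)
    for c in cs:
        o,d=ray(c,pts[c]);d/=np.linalg.norm(d);M=np.eye(3)-np.outer(d,d);A+=M;b+=M@o
    p=np.linalg.solve(A,b); return p.round(4),[ (proj(c,p)[0]-pts[c]).round(1).tolist() for c in cs]
for cs in (['side','scene'],['side','wrist'],['scene','wrist'],['side','scene','wrist']): print(cs,tri(cs))
im=cv2.imread('pics/wrist3.png'); cv2.imwrite('pics/wrist3z.png',cv2.resize(im[150:300,170:330],None,fx=4,fy=4,interpolation=cv2.INTER_CUBIC))
o=env.observe(); print(o)
```

```text
['side', 'scene'] (array([ 0.6004, -0.1175,  0.1092]), [[-2.2, 1.7], [-1.4, -1.9]])
['side', 'wrist'] (array([ 0.6006, -0.118 ,  0.1119]), [[-1.9, 0.6], [5.0, 5.3]])
['scene', 'wrist'] (array([ 0.5979, -0.1203,  0.1015]), [[-0.1, 0.0], [-0.3, 0.1]])
['side', 'scene', 'wrist'] (array([ 0.5992, -0.1173,  0.1092]), [[-2.7, 1.8], [-0.9, -1.8], [3.1, 1.7]])
{'time': 3.85, 'qpos': array([-2.77943910e-01,  5.96179947e-01,  1.58321674e+00, -2.69924324e-05,
        9.62145454e-01, -5.52029386e-01]), 'joint_velocities': array([3.08610320e-04, 3.34931243e-03, 9.19825840e-05, 6.26305055e-04,
       7.06970875e-04, 1.24964978e-03]), 'tau': array([ 5.03440679e-04, -6.08612680e+01, -2.57677782e+01, -2.33978208e-04,
        1.51452008e-03, -3.08753010e-05]), 'tool_pos': array([ 0.59891319, -0.12253834,  0.09444304]), 'orientation': array([ 0.7004908 ,  0.0966194 , -0.09659303, -0.70046207]), 'force': array([-0.40798169, -0.44725034, -0.24171026]), 'ft_torque': array([-0.00185023, -0.03985294,  0.01000293]), 'opening': -0.00033575039807134927}
```

View pics/wrist3z.png

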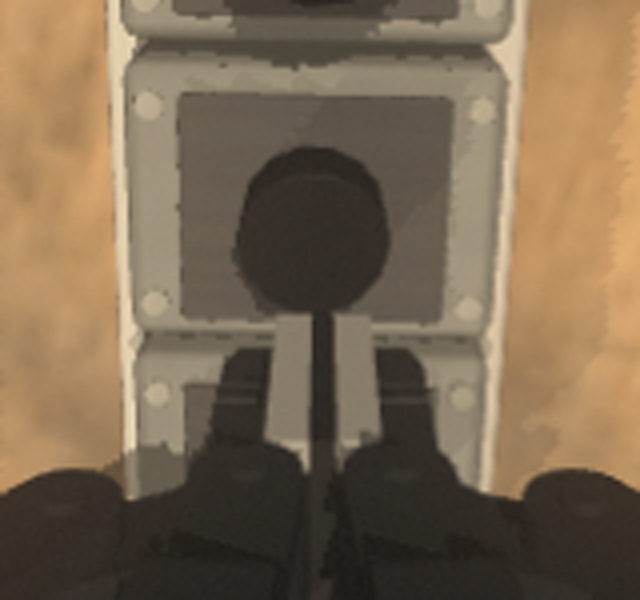

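```bash
python3 -m inch '[[[0,0,0],[0,0.4,0],0],[[0,0,0],[0,0.8,0],0],[[0,0,0],[0,0.9,0],0],[[0,0,0],[0,0.9,0],0]]'; python3 -m inch '[[[0,0,0],[0,0.1,0],0],[[0,0,0],[0,0.2,0],0],[[0,0,0],[0,0.2,0],0]]'
python3 - <<'E'
from h import *
im=env.grab_frame('wrist'); save(im,'wrist4');save(cv2.resize(im[150:300,170:330],None,fx=4,fy=4),'wrist4z')
im=env.grab_frame('side'); save(cv2.resize(im[130:280,170:350],None,fx=4,fy=4,interpolation=cv2.INTER_CUBIC),'side4z')
E
```

```text
time: 4.25
tool_pos: [0.5987, -0.1225, 0.085]
orientation: [-0.7, -0.096, 0.097, 0.701]
force: [0.1, 0.1, 0.3]
opening: 0.0002
time: 4.55
tool_pos: [0.5989, -0.1226, 0.0833]
orientation: [-0.7, -0.097, 0.097, 0.7]
force: [-1.0, 0.8, -0.6]
opening: 0.0001
```

View pics/side4z.png

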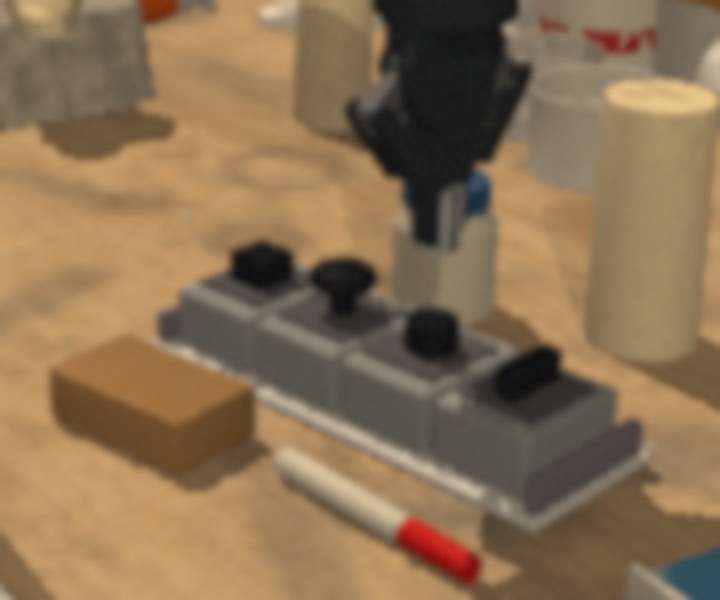

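View pics/wrist4z.png

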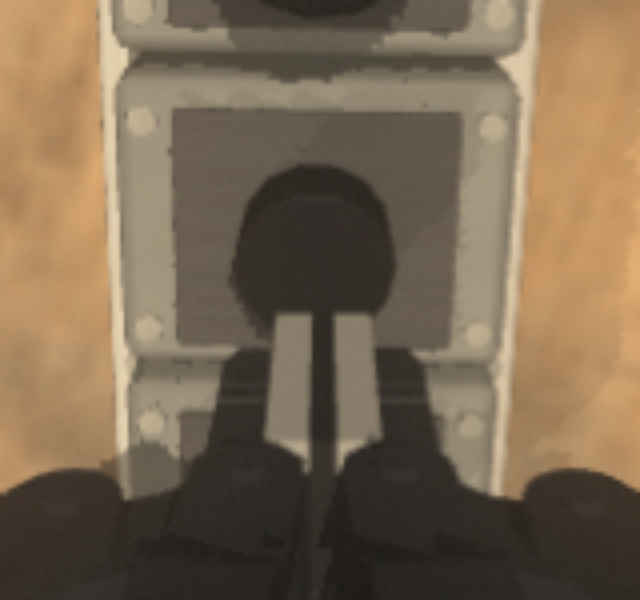

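```bash
python3 -m inch '[[[0,0,0],[0,0.15,0],0],[[0,0,0],[0,0.3,0],0],[[0,0,0],[0,0.3,0],0]]'
python3 - <<'E'
from h import *
for i in range(4):
    env.grab_frame('wrist'); o=env.observe(); print(o['tool_pos'],o['force'].round(2),o['tau'].round(2))
E
```

```text
time: 4.95
tool_pos: [0.5988, -0.1225, 0.0801]
orientation: [-0.7, -0.096, 0.097, 0.701]
force: [1.1, -0.7, 1.0]
opening: 0.0001
[ 0.59885431 -0.12251988  0.0802458 ] [ 0.82 -0.01 -0.68] [-0.000e+00 -6.104e+01 -2.507e+01 -0.000e+00 -2.000e-02  0.000e+00]
[ 0.5988943  -0.12253603  0.08032705] [ 0.39  0.08 -0.65] [ -0.   -61.04 -25.08  -0.    -0.    -0.  ]
[ 0.59891988 -0.12256912  0.0803957 ] [ 0.44  0.18 -0.23] [  0.   -61.06 -25.1   -0.    -0.    -0.  ]
[ 0.59894011 -0.1225518   0.08041755] [ 0.12 -0.58 -0.77] [ -0.   -61.09 -25.12  -0.     0.     0.  ]
```

```bash
python3 -m inch '[[[0,0,0],[0,0.4,0],0],[[0,0,0],[0,0.8,0],0],[[0,0,0],[0,1.0,0],0],[[0,0,0],[0,1.0,0],0]]'
python3 - <<'E'
from h import *
im=env.grab_frame('wrist'); a=cv2.resize(im[150:300,170:330],None,fx=2.5,fy=2.5)
im=env.grab_frame('side'); b=cv2.resize(im[150:260,210:320],None,fx=3.41,fy=3.41,interpolation=cv2.INTER_CUBIC)
save(np.hstack([a,b[:375]]),'c5'); o=env.observe(); print(o['tool_pos'],o['force'])
E
```

```text
time: 5.55
tool_pos: [0.5987, -0.1225, 0.0699]
orientation: [-0.7, -0.096, 0.097, 0.701]
force: [-0.1, -0.2, -1.5]
opening: 0.0
[ 0.59890118 -0.12256179  0.07031492] [ 0.81686161  0.10955441 -0.12971464]
```

View pics/c5.png

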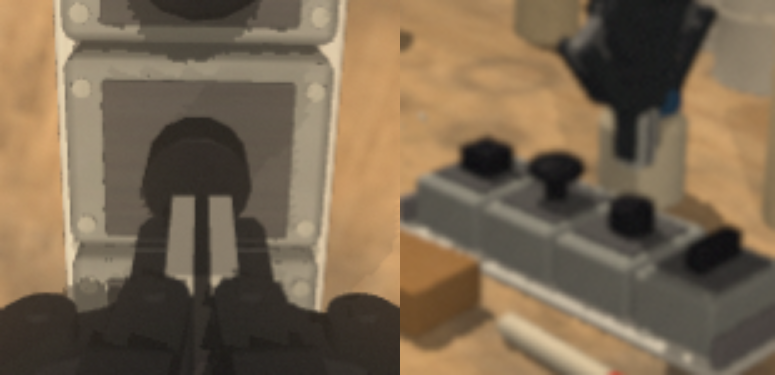

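```bash
python3 -m inch '[[[0,0,0],[0,0.4,0],0],[[0,0,0],[0,0.8,0],0],[[0,0,0],[0,1.2,0],0],[[0,0,0],[0,1.2,0],0]]'
python3 - <<'E'
from h import *
im=env.grab_frame('wrist'); a=cv2.resize(im[150:300,170:330],None,fx=2.5,fy=2.5)
im=env.grab_frame('side'); b=cv2.resize(im[150:260,210:320],None,fx=3.41,fy=3.41,interpolation=cv2.INTER_CUBIC)
save(np.hstack([a,b[:375]]),'c6'); o=env.observe(); print(o['tool_pos'],o['force'])
im=env.grab_frame('scene'); save(cv2.resize(im[130:230,240:340],None,fx=5,fy=5,interpolation=cv2.INTER_CUBIC),'c6s')
E
```

```text
time: 6.05
tool_pos: [0.5985, -0.1224, 0.0576]
orientation: [-0.7, -0.096, 0.097, 0.701]
force: [0.1, -1.1, 0.6]
opening: -0.0
[ 0.59887415 -0.12253067  0.05823616] [-0.13394241 -0.04892757 -0.14712703]
```

View pics/c6.png

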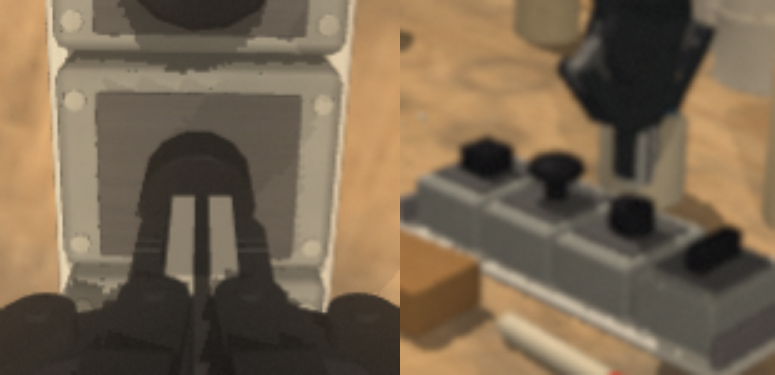

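View pics/c6s.png

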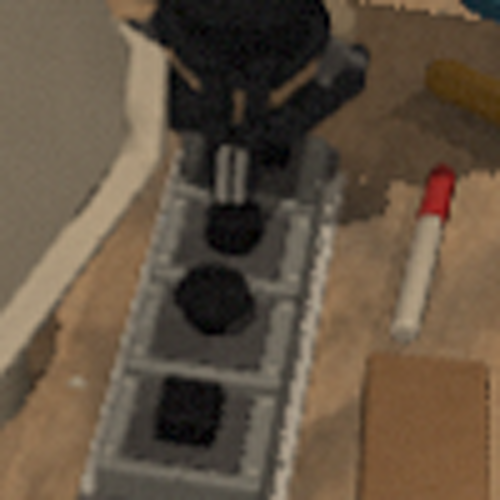

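```bash
python3 -m inch '[[[0,0,0],[-0.1,0.4,0],0],[[0,0,0],[-0.1,0.8,0],0],[[0,0,0],[-0.1,0.9,0],0],[[0,0,0],[-0.1,0.9,0],0]]'
python3 - <<'E'
from h import *
im=env.grab_frame('wrist'); a=cv2.resize(im[150:300,170:330],None,fx=2.5,fy=2.5)
im=env.grab_frame('side'); b=cv2.resize(im[150:260,210:320],None,fx=3.41,fy=3.41,interpolation=cv2.INTER_CUBIC)
save(np.hstack([a,b[:375]]),'c7'); o=env.observe(); print(o['tool_pos'],o['force'])
E
```

```text
time: 6.6
tool_pos: [0.5978, -0.1228, 0.0491]
orientation: [-0.7, -0.096, 0.097, 0.701]
force: [-0.6, 0.6, -0.2]
opening: 0.0001
[ 0.59800207 -0.12284468  0.04941866] [ 0.58520552 -0.8466065   0.10542785]
```

View pics/c7.png

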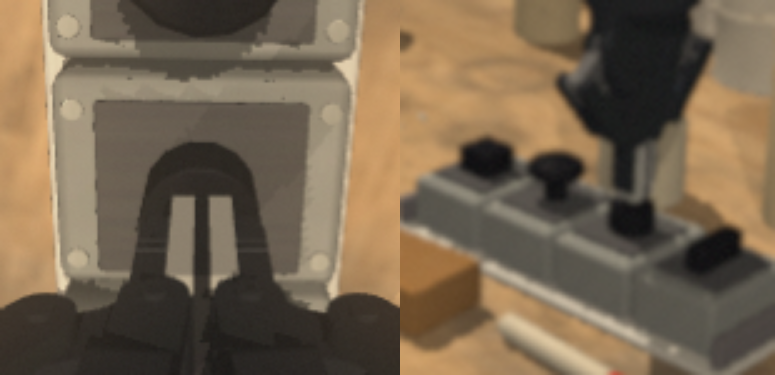

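```bash
for i in 1; do python3 -m inch '[[[0,0,0],[0,0.1,0],0],[[0,0,0],[0,0.2,0],0],[[0,0,0],[0,0.2,0],0]]'; done; python3 -m inch '[[[0,0,0],[0,0.1,0],0],[[0,0,0],[0,0.1,0],0]]'
cat > f.py <<'E'
from h import *
F=[]
for i in range(4):
    env.grab_frame('wrist'); o=env.observe(); F.append(o['force'])
print(o['time'],o['tool_pos'].round(4),np.mean(F,0).round(2))
E
python3 f.py
```

```text
time: 7.0
tool_pos: [0.5979, -0.1228, 0.0473]
orientation: [-0.7, -0.097, 0.097, 0.7]
force: [0.0, 1.3, 0.2]
opening: -0.0001
time: 7.2
tool_pos: [0.5979, -0.1228, 0.0463]
orientation: [-0.7, -0.097, 0.097, 0.701]
force: [-0.4, 1.0, -1.1]
opening: -0.0004
7.4 [ 0.598  -0.1228  0.0464] [-0.16  0.14  0.26]
```

```bash
python3 -m inch '[[[0,0,0],[0,0.1,0],0],[[0,0,0],[0,0.15,0],0]]'; python3 f.py;  python3 -m inch '[[[0,0,0],[0,0.1,0],0],[[0,0,0],[0,0.1,0],0]]'; python3 f.py
```

```text
time: 7.6
tool_pos: [0.598, -0.1228, 0.0449]
orientation: [0.701, 0.097, -0.097, -0.7]
force: [-0.2, -0.7, 1.3]
opening: 0.0001
7.8 [ 0.598  -0.1229  0.045 ] [-0.16 -0.2   1.56]
time: 8.0
tool_pos: [0.598, -0.1228, 0.0439]
orientation: [0.701, 0.097, -0.097, -0.7]
force: [-0.0, 0.5, 2.4]
opening: 0.0002
8.2 [ 0.598  -0.1228  0.0439] [-0.48  0.28  2.42]
```

```bash
python3 -m inch '[[[0,0,0],[0,0.25,0],0],[[0,0,0],[0,0.5,0],0],[[0,0,0],[0,0.7,0],0],[[0,0,0],[0,0.7,0],0],[[0,0,0],[0,0.7,0],0]]'; python3 f.py; python3 -m inch '[[[0,0,0],[0,0,0],0],[[0,0,0],[0,0,0],0],[[0,0,0],[0,0,0],0],[[0,0,0],[0,0,0],0]]'; python3 -m inch '[[[0,0,0],[0,-0.4,0],0],[[0,0,0],[0,-0.8,0],0],[[0,0,0],[0,-1.2,0],0],[[0,0,0],[0,-3,0],0],[[0,0,0],[0,-5,0],0]]'; python3 f.py
```

```text
time: 8.7
tool_pos: [0.5981, -0.1229, 0.037]
orientation: [0.701, 0.097, -0.097, -0.7]
force: [-0.3, -0.1, 5.6]
opening: -0.0
8.9 [ 0.5981 -0.1229  0.037 ] [-0.91  0.05  5.42]
time: 9.3
tool_pos: [0.5981, -0.1228, 0.037]
orientation: [0.701, 0.097, -0.096, -0.7]
force: [-1.1, 0.7, 5.3]
opening: -0.0002
time: 9.8
tool_pos: [0.5972, -0.1227, 0.0867]
orientation: [-0.7, -0.096, 0.097, 0.701]
force: [-0.5, 0.4, 0.3]
opening: 0.0
10.0 [ 0.5977 -0.1228  0.0867] [ 0.95 -0.01  0.7 ]
```

```bash
python3 -m inch '[[[0,0,0],[0.1,-0.5,4],0],[[0,0,0],[0.1,-0.5,8],0],[[0,0,0],[0.1,-0.5,12],0],[[0,0,0],[0.1,-0.5,13.2],0],[[0,0,0],[0.1,-0.5,13.2],0]]'
python3 - <<'E'
from ov import *
o=env.observe(); print(o['tool_pos'],o['force'])
m=env.camera_model('wrist'); im=env.grab_frame('wrist'); save(im,'w8')
for v in ([.58929,-.09083,.2577],[.5897,-.0910,.274]):
  print(proj('wrist',topmodel(m,*v,'square_top')[::2],m).mean(0))
for r in env.cut_out('wrist','square_top'): print(r['rect'],r['confidence'])
a=cv2.resize(im[140:300,160:340],None,fx=2.2,fy=2.2)
im=env.grab_frame('side'); b=cv2.resize(im[140:250,170:280],None,fx=3.2,fy=3.2,interpolation=cv2.INTER_CUBIC)
save(np.hstack([a,b]),'c8')
E
```

```text
time: 10.5
tool_pos: [0.5624, 0.0057, 0.0911]
orientation: [-0.7, -0.097, 0.098, 0.7]
force: [-0.0, -0.1, 0.4]
opening: 0.0
[0.56244327 0.00573943 0.09111267] [-0.02001137 -0.10687068  0.3569934 ]
[252.05139965 214.54172869]
[250.37716917 214.85964913]
[234.7, 190.3, 35.6, 41.4] 0.92
[198.3, 140.8, 110.1, 134.3] 0.52
[381.4, 297.0, 107.8, 86.2] 0.34
```

View pics/c8.png

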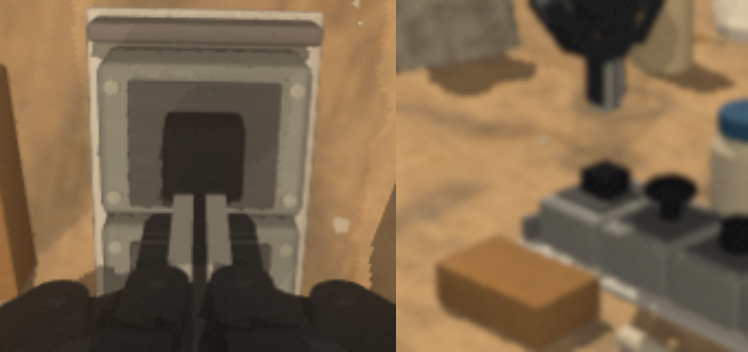

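```bash
python3 -m inch '[[[0,0,0],[0.1,1.5,0],0],[[0,0,0],[0.1,3,0],0],[[0,0,0],[0.1,3.8,0],0],[[0,0,0],[0.1,4.1,0],0],[[0,0,0],[0.1,4.1,0],0]]'
python3 - <<'E'
from ov import *
o=env.observe(); print(o['tool_pos'],o['force'])
m=env.camera_model('wrist'); im=env.grab_frame('wrist'); save(im,'w9')
a=cv2.resize(im[140:300,160:340],None,fx=2.2,fy=2.2)
im=env.grab_frame('side'); b=cv2.resize(im[140:250,170:280],None,fx=3.2,fy=3.2,interpolation=cv2.INTER_CUBIC)
save(np.hstack([a,b]),'c9')
E
```

```text
time: 11.15
tool_pos: [0.5639, 0.0047, 0.0502]
orientation: [-0.7, -0.096, 0.097, 0.701]
force: [0.2, 0.4, -0.2]
opening: -0.0002
[0.56389347 0.00466456 0.05019294] [ 0.1910558   0.44844564 -0.23079279]
```

View pics/c9.png

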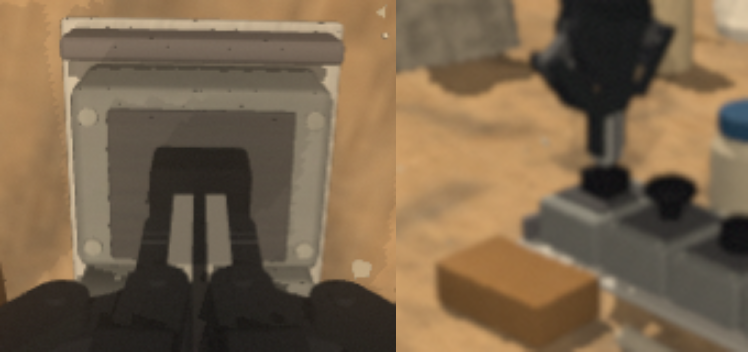

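```bash
python3 -m inch '[[[0,0,0],[0,0.3,0],0],[[0,0,0],[0,0.5,0],0],[[0,0,0],[0,0.6,0],0]]'; python3 f.py; python3 -m inch '[[[0,0,0],[0,0.25,0],0],[[0,0,0],[0,0.5,0],0],[[0,0,0],[0,0.7,0],0],[[0,0,0],[0,0.7,0],0],[[0,0,0],[0,0.7,0],0]]'; python3 f.py
```

```text
time: 11.55
tool_pos: [0.5642, 0.0048, 0.0449]
orientation: [0.7, 0.097, -0.097, -0.7]
force: [-0.1, 0.7, 2.0]
opening: -0.0002
11.75 [0.5642 0.0048 0.045 ] [-0.63  0.72  1.67]
time: 12.25
tool_pos: [0.5643, 0.0048, 0.038]
orientation: [0.7, 0.097, -0.096, -0.7]
force: [-0.2, 0.1, 5.7]
opening: 0.0005
12.45 [0.5643 0.0048 0.038 ] [-0.18  0.46  4.94]
```

Pressed about 7 mm at 5 N. Hold for the rest of the second, then release and withdraw.

```bash
python3 -m inch '[[[0,0,0],[0,0.05,0],0],[[0,0,0],[0,0.05,0],0],[[0,0,0],[0,0.05,0],0],[[0,0,0],[0,0.05,0],0],[[0,0,0],[0,0.05,0],0]]'; python3 -m inch '[[[0,0,0],[0,-0.4,0],0],[[0,0,0],[0,-0.8,0],0],[[0,0,0],[0,-1.2,0],0],[[0,0,0],[0,-4,0],0],[[0,0,0],[0,-8,0],0]]'; python3 -m inch '[[[0,0,0],[0,-4,-2],0],[[0,0,0],[0,-7,-4],0],[[0,0,0],[0,-7,-4],0],[[0,0,0],[0,-7,-4],0]]'; python3 f.py
python3 - <<'E'
from h import *
im=env.grab_frame('side'); save(cv2.resize(im[140:280,170:350],None,fx=4,fy=4,interpolation=cv2.INTER_CUBIC),'s10'); save(env.grab_frame('wrist'),'w10')
E
```

```text
time: 12.95
tool_pos: [0.5643, 0.0048, 0.0375]
orientation: [0.701, 0.097, -0.096, -0.7]
force: [0.5, 0.7, 4.5]
opening: -0.0001
time: 13.45
tool_pos: [0.5625, 0.0048, 0.1165]
orientation: [-0.7, -0.095, 0.098, 0.701]
force: [0.2, -0.4, 0.3]
opening: -0.0002
time: 13.85
tool_pos: [0.5746, -0.0339, 0.1873]
orientation: [-0.7, -0.096, 0.096, 0.701]
force: [-0.2, -0.2, -0.7]
opening: 0.0
14.05 [ 0.5742 -0.0331  0.1861] [-0.25  0.44 -0.29]
```

View pics/s10.png

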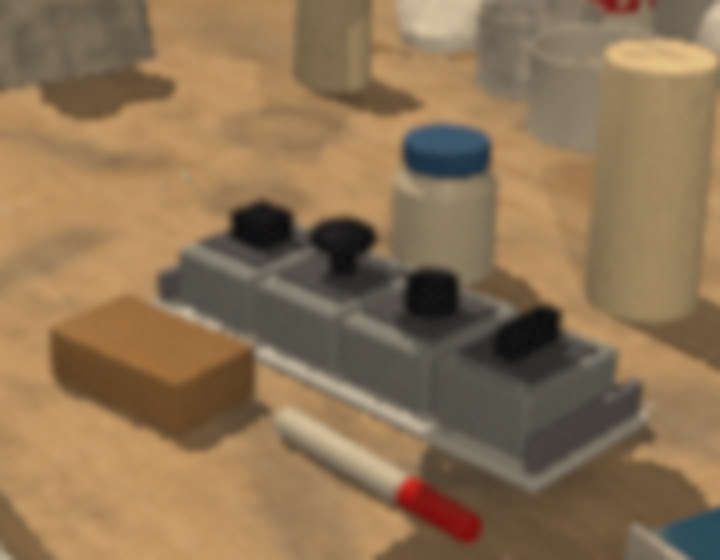

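View pics/w10.png

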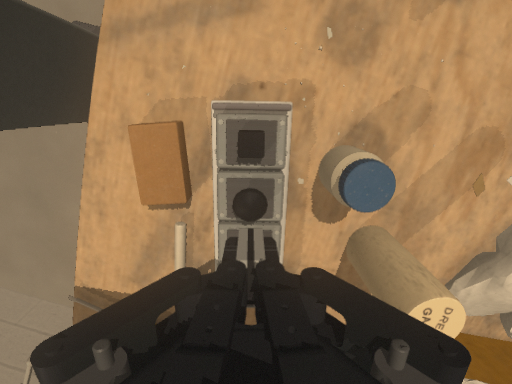

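All the keys are up again: in the side view, square is at (262,222), mushroom at (343,237), round at (432,290) and bar at (528,330). The block, marker, jar and stump haven't moved, and the gripper is clear.

```bash
python3 -c "
from plant import env
print(env.hand_in())"
```

```text
the job is handed in; nothing more can be done
None
```

I pressed the round key, then the square key, with the shut fingertips, and handed the job in at about 14 s. Key travel is worked out from tool height and force, because the joints can't be read directly.

| Key | Pressed to | Force | Time past the switching point |
|---|---|---|---|
| Round | about 8 mm | about 5.5 N | about 1 s |
| Square | about 7–8 mm | about 5 N | about 1.1 s |

- **Last checks:** the final pictures show all four keys up. The block, marker, jar and stump are where they were, and the force was back to noise with the gripper well clear. I saw no sign of contact with the bar or mushroom key.
- **Tip position disagreed:** the fingertips touched the keys about 38 mm lower in TCP height than the stated 19 mm tip offset implies. All three cameras had already shown the tips higher than expected, so I came down on the round key in small steps, watching the force, and used that height for the square key.
- **Key position disagreed:** the first estimate from the side camera was about 15 mm off the wrist camera's. I used a closer wrist view, which matched the picture to about 1–2 mm.

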